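# Roll the thick dowel pin onto the marked line

## Task

Line up the thicker of the two steel dowel pins for marking out: with a fingertip, push the upper part of it sideways so that it rolls across the marking-out table and comes to rest on the marked line, lying along it with the line under its middle and both its ends within the line's length. Only roll it, never pick it up, and leave the thinner pin and everything else where it lies.

Things in the scene. Friction and masses are not known exactly. Their poses are not given: they have to be found in the camera images.
- table: fixed marking-out table standing over the trays on four legs: flat grey top, 300 mm (x) x 480 mm (y), its upper face 110 mm above the bench; origin on the bench under its centre, z up. One black line, 180 mm long and 3 mm wide, is marked on the top along its x axis through its middle (y = 0). The two pins start lying on it roughly along x, one on each side of the line, 75 to 105 mm from it; the other loose things lie near its front and back edges
- line_mid (a point): the middle of the marked line, on the table's top face (110 mm above the bench); same axes as the table, x along the line
- thick_pin: the thicker dowel pin: loose dark steel cylinder, diameter 32 mm, 100 mm long, about 0.55 kg, smooth and oiled (friction about 0.12); a slow side push (40 mm/s or less) 16 to 24 mm above the table rolls it, and let go it stops within about 5 mm; an edge any higher can wedge it fast. Origin at its centre (mid-length, on its axis, 16 mm above the table top), x along its axis; y and z turn as it rolls
- thin_pin: the thinner dowel pin, to be left alone: loose dark steel cylinder, diameter 18 mm, 100 mm long; origin at its centre (9 mm above the table top), x along its axis
- caliper: slide caliper lying near the table's far edge, 52 x 210 x 12 mm, long way along its y; origin at the centre of its underside
- marker: marker pen lying near the table's front edge (nearest the robot), 17 x 130 x 17 mm, long way along its y; origin at the centre of its underside
- tin: round metal tin standing near the table's far left corner, diameter 69 mm, 40 mm high; origin at the centre of its underside
- capsule_a: round black speaker capsule near the table's front right corner, diameter 40 mm, 15 mm high; origin at the centre of its underside
- capsule_b: a second such capsule, to the left of the first
Not all that is in view belongs to the job. What is shaped like the thick_pin but blue or turquoise is not meant.

How it is judged (in metres and radians):
On the way:
1. the thick pin has rolled (turned about its own axis by more than a quarter turn) (angle between thick_pin's own z axis and vertical between 1.8 and 3.2 rad), for 0.05 s.
At the end, for the whole second after the job is handed in: the thick pin lies at rest on the table along the line: its axis within 8 mm of the line and 8 degrees of its direction, the pin within the line's length (centre within 40 mm of the line's middle); the thin pin within 15 mm and the caliper, marker, tin and capsules within 20 mm of where they were (y of thick_pin in the frame of table between -0.008 and 0.008 m and x of thick_pin in the frame of table between -0.04 and 0.04 m and angle between the x axis of thick_pin and the x axis of table, either way round below 0.14 rad and height (world z) of thick_pin between 0.123 and 0.129 m and linear speed of thick_pin below 0.01 m/s and distance of thin_pin from where it was at the start of the episode below 0.015 m and distance of each of caliper, marker, tin, capsule_a, capsule_b from where it was at the start of the episode below 0.02 m); the robot touches nothing.
It fails at once if the thick pin is lifted (height (world z) of thick_pin above 0.136 m).
It fails at once if the thick pin falls off the table (height (world z) of thick_pin below 0.119 m).
It fails at once if the thin pin is disturbed (distance of thin_pin from where it was at the start of the episode above 0.015 m).
It fails at once if another thing is disturbed (distance of any of caliper, marker, tin, capsule_a, capsule_b from where it was at the start of the episode above 0.02 m).
It also fails if it takes over 45 s, if anything falls off the work surface, if the arm or the gripper's body presses on something with over 40 N, if the wrist force passes 120 N, or if a joint passes its speed limit or range.

## Robot

A 6-joint arm with a two-finger parallel gripper is mounted at the origin on a cart in front of the work surface, level with it; the furniture and walls round the work are solid. World frame = base frame: x ahead of the robot, y to its left, z up, the work surface at z = 0. Lengths are in mm, angles in rad, forces in N, time in s.
With the tool pointing down it reaches from about 350 to 975 mm from the base axis. Payload 7.1 kg.
Tool frame: the origin (TCP) lies on the mounting face of the last link; the fingertips stand 182 mm ahead of it and the grasp point (between the pads) lies 163 mm ahead of it (ctrl.tip_reach is the distance from the TCP to the fingertips, in mm); z points along the fingers, y is the direction in which the jaws open and shut (so a half turn about z gives the same grasp; the last joint's range is limited). The gripper opens to 88 mm and grips with 3 to 60 N. Pads are 20 mm wide; open, the fingers measure 115 mm over their backs; the gripper's body (75 mm by 178 mm) begins 61 mm behind the grasp point.
Start: joints at [1.236, 0.423, 1.63, -0, 1.089, -0.019], TCP at [194.079, 594.087, 404.675] pointing down, gripper open.
Joint ranges: [-3, 3], [-0.9, 2.11], [0.09, 2.58], [-1.31, 4.45], [0.11, 2.69], [-2.54, 2.54]. Speed limits (rad/s): [2.39, 2.39, 3.01, 3.14, 3.14, 3.14].

## Interface

Orientations are given as a rotation vector (axis times angle).
In Python, from workcell import ctrl gives the robot as it stands.
- The arm moves only by the tool jog_arm, never from a script. Its argument "steps" is a list that holds one entry, the list of rows, each a list of 7 numbers: the shift along the tool's x, y, z in m, then the turn, a rotation vector about the tool's x, y, z in degrees, then the gripper's target within -1 to 1 (shut at 1, half-way at 0, fully open at -1). A call has 1 to 20 rows; each row shifts and turns the commanded pose from where the row before left it, along the tool's axes as they then stand; what a row does not reach is not made up. A row lasts 1/12 s, in which the tool goes at most 41.7 mm and 7.16 degrees, less where a joint would pass 70% of its speed; a pose out of reach is approached as far as the arm can. A call is refused whole if a number of a shift passes 0.0417 or a number of a turn 7.16, either way. A call with a gripper value outside its range is refused whole. The fingers move at their own pace and stop on an object; the grip force is fixed at half the most. Time passes only in rows, so rows that do not move let the fingers close. It gives the time, the measured TCP pose, the force and the opening at its end, in the units of the state.
- ctrl.get_obs(): the state, without advancing time (a new reading comes with each control period).
- ctrl.get_image(name): name is "side" or "top" or "wrist"; returns the picture (420x560x3 uint8, red, green, blue); there is no depth.
- ctrl.camera_info(name): a dict with "fx", "fy", "cx", "cy" (pixels), "dist" ([k1, k2, p1, p2, k3] as OpenCV has them; the pictures are not rectified), "origin" and "attitude" of the camera in the world; the wrist camera has in their place "T_tool_cam" (4x4, takes a point from camera to tool coordinates, whose origin is the TCP and whose axes are the flange's). Camera axes: x right, y down, z forward; pixel columns grow to the right and rows downward; lengths in mm; the calibration is good to about 2 mm. A picture is of the moment at which its call begins: read the wrist's pose just before it. camera_info takes no time and is no camera call.
- ctrl.close_job(): hands the job in, once; it reports no verdict.
Trained networks look in the newest picture that a camera, given by its name, has taken for a name from the list of things; names that differ only in an ending like _2 or _b are one class to them, and where a whole thing is asked for, a point or a joint stands for the part that bears it (a point fixed in the world has none). Each returns a list of dicts, best first, with "p" (0 to 1); they miss things now and then, are a little off and sometimes report something else, mostly with a low value. They report only what shows in the picture. A call takes as long as a camera call. They do not tell look-alikes from the thing itself.
- ctrl.look_for(thing, camera): "bbox" ([left, top, right, bottom] in pixels, round what is visible of it).
- ctrl.trace(thing, camera): "pixels" (420x560 bool, what is visible of it) and "bbox" ([left, top, right, bottom] in pixels, round what is visible of it).
- ctrl.landmark_of(thing, camera): "uv" ([column, row] in pixels: a listed point, or the origin of a listed thing).
The state is a dict: "t": time; "qpos": joint angles; "qvel": joint speeds; "joint_torque": joint torques, N m; "ee_pos": TCP position; "orientation": TCP orientation; "ft_force": force on the tool from outside, world axes, zero at the start; "moment": the same for the moment, N m; "width": finger opening in mm.
Only numpy, scipy, OpenCV 4.12 (cv2) and the standard library are available. Lean on these libraries where they do the work, as an engineer would, in place of code of your own. Each camera call takes 0.05 s, during which the arm holds its last target.

## Working session

There is one attempt and no reset: what is moved stays moved. The work goes in short steps, Python scripts to look and compute and a tool call to move; the robot and the scene stay as the last step left them, time stands still between calls to the robot, and variables do not carry over. Pictures are saved under pics/ and viewed, and the job is handed in when it is done.

Besides the shell and the picture viewer there is one more tool, called as name(argument=value, ...), one argument or row to a line, values as JSON. jog_arm: Moves the arm, as the interface text tells. Its arguments: {"type":"object","properties":{"steps":{"type":"array"}},"required":["steps"]}

```bash
mkdir -p pics; ls; python3 - <<'E'
from workcell import ctrl
import cv2,numpy as np
o=ctrl.get_obs(); print(o['t'],o['ee_pos'],o['orientation'],o['ft_force'],o['width'])
for n in ['side','top','wrist']:
    im=ctrl.get_image(n); cv2.imwrite(f'pics/{n}0.png',im[:,:,::-1])
    print(n,ctrl.camera_info(n))
E
```

```text
pics
0.0 [194.01157697 593.82552421 403.89805215] [-4.93957206e-01 -3.10226262e+00  2.35495839e-03] [-0.50359526  0.04202686  0.58922517] 87.69365655578339
side {'fx': 535.1137137355279, 'fy': 535.1137137355279, 'cx': 276.5199518602584, 'cy': 198.05547528224366, 'dist': array([-0.10691693,  0.        ,  0.        ,  0.        ,  0.        ]), 'origin': array([ 133.34003603, -646.30383341,  891.12701205]), 'attitude': array([-2.23503625,  0.58550382, -0.25571303])}
top {'fx': 434.74731142292103, 'fy': 434.74731142292103, 'cx': 278.1788888392783, 'cy': 209.5578873408219, 'dist': array([-0.09718903,  0.        ,  0.        ,  0.        ,  0.        ]), 'origin': array([ 459.77587174,  101.80603112, 1208.98677018]), 'attitude': array([-2.20605591,  2.16915941, -0.08983403])}
wrist {'fx': 290.3055172481131, 'fy': 290.3055172481131, 'cx': 288.4847511148685, 'cy': 211.26674276784624, 'dist': array([0.00312696, 0.        , 0.        , 0.        , 0.        ]), 'T_tool_cam': array([[-2.41888108e-04, -9.56659597e-01, -2.91208441e-01,
         7.90049179e+01],
       [ 9.99999920e-01, -3.24595533e-04,  2.35705196e-04,
        -3.64323742e-02],
       [-3.20014597e-04, -2.91208361e-01,  9.56659599e-01,
         1.95995272e+01],
       [ 0.00000000e+00,  0.00000000e+00,  0.00000000e+00,
         1.00000000e+00]])}
```

View pics/top0.png

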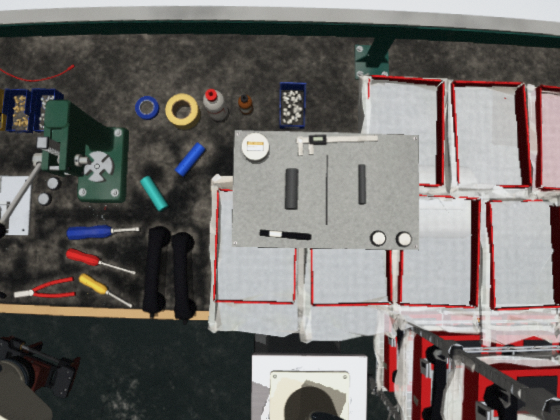

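View pics/side0.png

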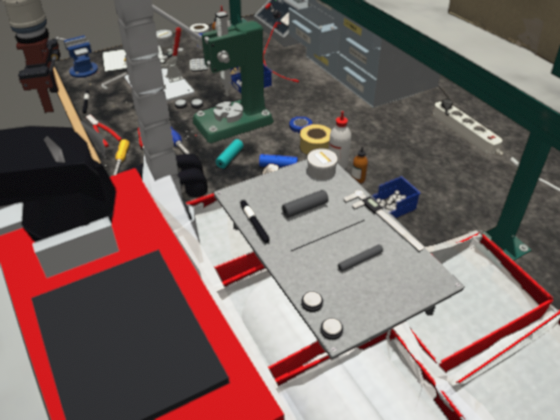

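```bash
cat > h.py <<'E'
from workcell import ctrl
import cv2,numpy as np
from scipy.spatial.transform import Rotation as R
def cam(n):
    c=ctrl.camera_info(n); K=np.array([[c['fx'],0,c['cx']],[0,c['fy'],c['cy']],[0,0,1.]])
    return K,np.array(c['dist']),R.from_rotvec(c['attitude']).as_matrix(),np.array(c['origin'])
def back(n,uv,z):
    K,d,Rm,o=cam(n)
    p=cv2.undistortPoints(np.array(uv,float).reshape(-1,1,2),K,d)[:,0]
    r=np.c_[p,np.ones(len(p))]@Rm.T
    return o+r*((z-o[2])/r[:,2:3])
def proj(n,P):
    K,d,Rm,o=cam(n)
    P=np.array(P,float).reshape(-1,3)
    return cv2.projectPoints((P-o)@Rm,np.zeros(3),np.zeros(3),K,d)[0][:,0]
E
python3 - <<'E'
from h import *
Z={'thick_pin':126,'thin_pin':119,'line_mid':110,'caliper':116,'marker':118,'tin':130,'capsule_a':118}
for n in ['top','side']:
  for t in ['thick_pin','thin_pin','caliper','marker','tin','capsule_a']:
    for d in ctrl.look_for(t,n)[:4]: 
      b=d['bbox']; c=[(b[0]+b[2])/2,(b[1]+b[3])/2]
      print(n,t,round(d['p'],2),np.round(b,0),back(n,c,Z[t])[0].round(0))
  for t in ['line_mid','thick_pin']:
    for d in ctrl.landmark_of(t,n)[:3]: print(n,'lm',t,round(d['p'],2),np.round(d['uv'],1),back(n,d['uv'],Z[t])[0].round(1))
E
```

```text
top thick_pin 0.9 [138. 179. 168. 213.] [570. 408. 126.]
top thick_pin 0.86 [287. 167. 300. 210.] [593.  57. 126.]
top thick_pin 0.6 [176. 144. 208. 176.] [662. 314. 126.]
top thin_pin 0.58 [358. 164. 368. 205.] [ 609. -121.  119.]
top caliper 0.92 [294. 135. 379. 157.] [706. -54. 116.]
top marker 0.84 [259. 227. 310. 239.] [482.  76. 118.]
top tin 0.96 [243. 130. 267. 166.] [694. 154. 130.]
top capsule_a 0.53 [370. 229. 387. 246.] [ 474. -161.  118.]
top capsule_a 0.48 [395. 230. 411. 246.] [ 473. -223.  118.]
top lm line_mid 0.94 [327.3 185.7] [604.4 -30.9 110. ]
top lm thick_pin 0.96 [191.5 159.7] [662.6 314.8 126. ]
top lm thick_pin 0.9 [154.4 192.6] [577.5 406.1 126. ]
top lm thick_pin 0.8 [292.3 186.9] [597.6  59.1 126. ]
side thick_pin 0.85 [281. 189. 329. 219.] [593.  61. 126.]
side thick_pin 0.81 [260. 156. 299. 169.] [616. 213. 126.]
side thick_pin 0.7 [214. 138. 241. 168.] [528. 307. 126.]
side thick_pin 0.19 [305. 151. 337. 183.] [691. 151. 126.]
side thin_pin 0.98 [337. 248. 383. 272.] [ 606. -122.  119.]
side caliper 0.71 [342. 189. 422. 252.] [713. -52. 116.]
side marker 0.69 [238. 202. 273. 245.] [478.  69. 118.]
side tin 0.9 [307. 150. 337. 182.] [692. 148. 130.]
side capsule_a 0.78 [323. 319. 342. 341.] [ 472. -229.  118.]
side capsule_a 0.62 [302. 290. 326. 312.] [ 477. -161.  118.]
side capsule_a 0.41 [213. 161. 465. 363.] [ 569. -105.  118.]
side lm line_mid 0.71 [327.6 235.6] [593.3 -28.5 110. ]
side lm thick_pin 0.9 [229.6 150.8] [535.7 312.1 126. ]
side lm thick_pin 0.78 [278.8 160.2] [620.  221.6 126. ]
side lm thick_pin 0.75 [303.4 201.6] [594.6  69.4 126. ]
```

```bash
python3 - <<'E'
from h import *
t=cv2.imread('pics/top0.png'); s=cv2.imread('pics/side0.png')
cv2.imwrite('pics/ct0.png',cv2.resize(t[120:260,130:430],None,fx=2.6,fy=2.6,interpolation=cv2.INTER_CUBIC))
cv2.imwrite('pics/cs0.png',cv2.resize(s[170:300,230:420],None,fx=4,fy=4,interpolation=cv2.INTER_CUBIC))
for n,im in(('top',t),('side',s)):
  for th,z in (('thick_pin',126),('thin_pin',119)):
    for d in ctrl.trace(th,n)[:4]:
      m=d['pixels'].astype(np.uint8); 
      r=cv2.minAreaRect(cv2.findNonZero(m)); b=cv2.boxPoints(r)
      w=back(n,b,z); c=w.mean(0)
      e=sorted([w[1]-w[0],w[2]-w[1]],key=lambda v:-np.linalg.norm(v)); L=e[0]; L=L*np.sign(L[0])
      print(n,th,round(d['p'],2),np.round(r[0]),c.round(1),'len',np.linalg.norm(e[0]).round(),np.linalg.norm(e[1]).round(),'yaw',np.degrees(np.arctan2(L[1],L[0])).round(1), 'rgb',im[d['pixels']].mean(0)[::-1].round())
E
```

```text
top thick_pin 0.83 [154. 193.] [576.9 407.9 126. ] len 97.0 29.0 yaw 34.6 rgb [ 52. 151. 144.]
top thick_pin 0.76 [292. 188.] [596.3  59.8 126. ] len 99.0 30.0 yaw 0.7 rgb [74. 75. 74.]
top thick_pin 0.55 [190. 159.] [665.2 319.9 126. ] len 92.0 30.0 yaw -36.8 rgb [ 40.  76. 168.]
top thin_pin 0.76 [362. 184.] [ 610.7 -117.   119. ] len 100.0 18.0 yaw -0.0 rgb [78. 78. 77.]
side thick_pin 0.86 [229. 154.] [530.2 301.1 126. ] len 104.0 42.0 yaw 33.0 rgb [ 34. 135. 130.]
side thick_pin 0.78 [305. 204.] [594.5  61.9 126. ] len 114.0 48.0 yaw -0.2 rgb [74. 74. 74.]
side thick_pin 0.71 [278. 161.] [616.7 218.5 126. ] len 88.0 42.0 yaw -37.5 rgb [ 49.  90. 177.]
side thin_pin 0.71 [360. 257.] [ 611.1 -116.2  119. ] len 105.0 24.0 yaw 1.0 rgb [84. 85. 84.]
```

View pics/ct0.png

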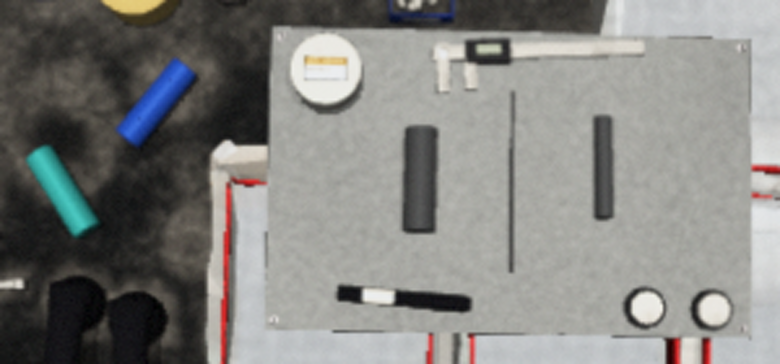

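View pics/cs0.png

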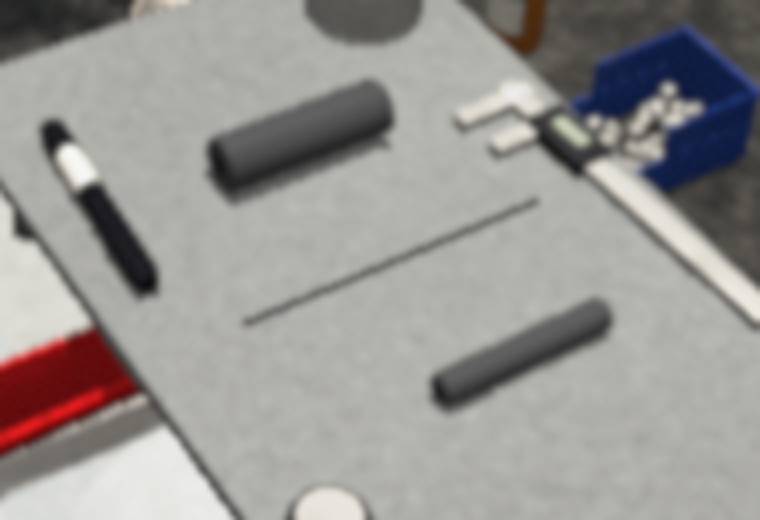

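The candidates in the top picture are the dark cylinder on the table at (292,188), the turquoise one at (154,193) and the blue one at (190,159). The dark one fits: it lies on the table, is dark steel, and measures 99 × 30 mm. The thinner dark one at (362,184) is the thin pin, 18 mm wide. The crops confirm this, and the line runs from about (327,155) to (326.5,225).

```bash
cat >> h.py <<'E'
def line(n,im):
    # dark thin pixels of the line near expected location, black-hat; fit
    g=cv2.cvtColor(im,cv2.COLOR_RGB2GRAY)
    bh=cv2.morphologyEx(g,cv2.MORPH_BLACKHAT,np.ones((9,9),np.uint8)).astype(float)
    m=np.zeros_like(g)
    a,b=LE[n]
    cv2.line(m,tuple(np.round(a).astype(int)),tuple(np.round(b).astype(int)),255,7)
    ys,xs=np.nonzero((m>0)&(bh>18)); return np.c_[xs,ys].astype(float),bh[ys,xs]
LE={'top':((327.3,155),(326.5,224.6)),'side':((291.2,251),(364.5,220.2))}
E
python3 - <<'E'
from h import *
for n in ('top','side'):
  im=cv2.imread(f'pics/{n}0.png')[:,:,::-1].copy()
  p,w=line(n,im); P=back(n,p,110)[:,:2]
  k=np.polyfit(P[:,0],P[:,1],1,w=w); x=np.array([P[:,0].min(),P[:,0].max()])
  print(n,len(p),'x ends',x.round(1),'mid',x.mean().round(1),np.polyval(k,x.mean()).round(1),'yaw',np.degrees(np.arctan(k[0])).round(2))
  print(back(n,LE[n],110).round(1))
c={'top':[(237,132.5),(417,137),(416.5,248),(234.5,245.5)]}
print(back('top',[(130+272/2.6,120+26/2.6),(130+750/2.6,120+39/2.6),(130+750/2.6,120+337/2.6),(130+267/2.6,120+329/2.6)],110).round(1))
print(R.from_rotvec(ctrl.get_obs()['orientation']).as_matrix().round(3))
E
```

```text
top 203 x ends [506.5 683.9] mid 595.2 -28.4 yaw -0.11
[[683.9 -30.4 110. ]
 [505.1 -29.6 110. ]]
side 255 x ends [505.1 687. ] mid 596.0 -27.2 yaw -0.13
[[507.2 -28.6 110. ]
 [685.7 -29.1 110. ]]
[[ 744.9  209.2  110. ]
 [ 742.6 -269.4  110. ]
 [ 444.8 -266.4  110. ]
 [ 445.7  206.6  110. ]]
[[-0.951  0.311  0.   ]
 [ 0.311  0.951  0.   ]
 [-0.     0.    -1.   ]]
```

jog_arm(
  steps=[
    [[0, 0, 0, 0, 0, -6.05, 1], [0, 0, 0, 0, 0, -6.05, 1], [0, 0, 0, 0, 0, -6.05, 1], [-0.0236, -0.0282, 0, 0, 0, 0, 1], [-0.0236, -0.0282, 0, 0, 0, 0, 1], [-0.0236, -0.0282, 0, 0, 0, 0, 1], [-0.0236, -0.0282, 0, 0, 0, 0, 1], [-0.0236, -0.0282, 0, 0, 0, 0, 1], [-0.0236, -0.0282, 0, 0, 0, 0, 1], [-0.0236, -0.0282, 0, 0, 0, 0, 1], [-0.0236, -0.0282, 0, 0, 0, 0, 1], [-0.0236, -0.0282, 0, 0, 0, 0, 1], [-0.0236, -0.0282, 0, 0, 0, 0, 1], [-0.0236, -0.0282, 0, 0, 0, 0, 1], [-0.0236, -0.0282, 0, 0, 0, 0, 1], [-0.0236, -0.0282, 0, 0, 0, 0, 1], [-0.0236, -0.0282, 0, 0, 0, 0, 1], [-0.0236, -0.0282, 0, 0, 0, 0, 1], [-0.0236, -0.0282, 0, 0, 0, 0, 1], [-0.0236, -0.0282, 0, 0, 0, 0, 1]],
  ],
)

```text
t: 2.82
ee_pos: [596.7, 113.4, 404.8]
orientation: [-0.001, 3.141, 0.0]
ft_force: [0.4, 1.1, -1.7]
width: 0.2
```

jog_arm(
  steps=[
    [[0, 0, 0.025, 0, 0, 0, 1], [0, 0, 0.025, 0, 0, 0, 1], [0, 0, 0.02, 0, 0, 0, 1], [0, 0, 0.015, 0, 0, 0, 1], [0, 0, 0.0085, 0, 0, 0, 1], [0, 0, 0, 0, 0, 0, 1], [0, 0, 0, 0, 0, 0, 1]],
  ],
)

```text
t: 3.4
ee_pos: [595.9, 115.2, 311.3]
orientation: [0.002, -3.141, 0.0]
ft_force: [-0.2, 0.1, 0.1]
width: 0.5
```

```bash
python3 - <<'E'
from h import *
o=ctrl.get_obs();print(o['t'],o['ee_pos'],o['ft_force'])
for n in ['side','wrist']:
    im=ctrl.get_image(n); cv2.imwrite(f'pics/{n}1.png',im[:,:,::-1])
s=cv2.imread('pics/side1.png');w=cv2.imread('pics/wrist1.png')
cv2.imwrite('pics/c1.png',np.hstack([cv2.resize(s[150:290,230:370],(520,520),interpolation=cv2.INTER_CUBIC)]))
E
```

```text
3.4 [595.90699459 115.16745184 311.32776961] [-0.23912258  0.12634223  0.06147504]
```

View pics/c1.png

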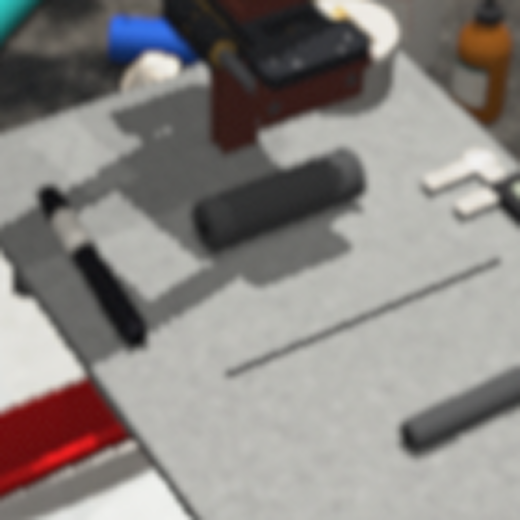

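View pics/wrist1.png

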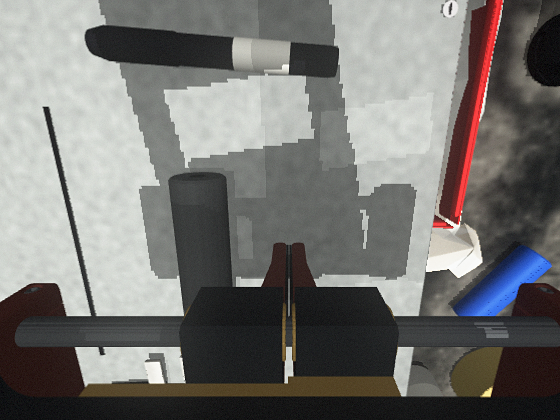

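jog_arm(
  steps=[
    [[0, -0.0025, 0, 0, 0, 0, 1], [0, -0.0025, 0, 0, 0, 0, 1], [0, -0.0025, 0, 0, 0, 0, 1], [0, -0.0025, 0, 0, 0, 0, 1], [0, -0.0025, 0, 0, 0, 0, 1], [0, -0.0025, 0, 0, 0, 0, 1], [0, -0.0025, 0, 0, 0, 0, 1], [0, -0.0025, 0, 0, 0, 0, 1], [0, -0.002, 0, 0, 0, 0, 1], [0, -0.002, 0, 0, 0, 0, 1], [0, -0.002, 0, 0, 0, 0, 1], [0, -0.002, 0, 0, 0, 0, 1], [0, -0.002, 0, 0, 0, 0, 1], [0, -0.002, 0, 0, 0, 0, 1], [0, -0.002, 0, 0, 0, 0, 1], [0, -0.002, 0, 0, 0, 0, 1], [0, -0.002, 0, 0, 0, 0, 1], [0, -0.002, 0, 0, 0, 0, 1], [0, -0.002, 0, 0, 0, 0, 1], [0, -0.002, 0, 0, 0, 0, 1]],
  ],
)

```text
t: 5.17
ee_pos: [595.8, 70.9, 311.2]
orientation: [-0.001, 3.142, -0.0]
ft_force: [1.3, 0.3, 0.1]
width: 0.4
```

```bash
cat >> h.py <<'E'
def look(k):
    o=ctrl.get_obs();print(o['t'],np.round(o['ee_pos'],1),np.round(o['ft_force'],1))
    for n in ['side','top','wrist']:
        im=ctrl.get_image(n); cv2.imwrite(f'pics/{n}{k}.png',im[:,:,::-1])
        if n=='wrist': continue
        for d in ctrl.trace('thick_pin',n)[:4]:
            m=d['pixels']; rgb=im[m].mean(0)
            if np.ptp(rgb)>20: continue
            r=cv2.minAreaRect(cv2.findNonZero(m.astype(np.uint8))); w=back(n,cv2.boxPoints(r),126); c=w.mean(0)
            e=sorted([w[1]-w[0],w[2]-w[1]],key=lambda v:-np.linalg.norm(v)); L=e[0]*np.sign(e[0][0])
            print(n,round(d['p'],2),c.round(1),[np.linalg.norm(v).round() for v in e],'yaw',np.degrees(np.arctan2(L[1],L[0])).round(1))
    s=cv2.imread(f'pics/side{k}.png');w=cv2.imread(f'pics/wrist{k}.png')
    cv2.imwrite(f'pics/c{k}.png',np.hstack([cv2.resize(s[150:290,250:390],(380,380),interpolation=cv2.INTER_CUBIC),cv2.resize(w,(420,380))]))
E
python3 -c "
from h import *
look(2)"
```

```text
5.1667 [595.8  70.9 311.2] [1.3 0.3 0.1]
side 0.73 [595.4  47.1 126. ] [np.float64(114.0), np.float64(46.0)] yaw 0.1
top 0.62 [567.4  43.1 126. ] [np.float64(18.0), np.float64(5.0)] yaw -89.0
```

View pics/c2.png

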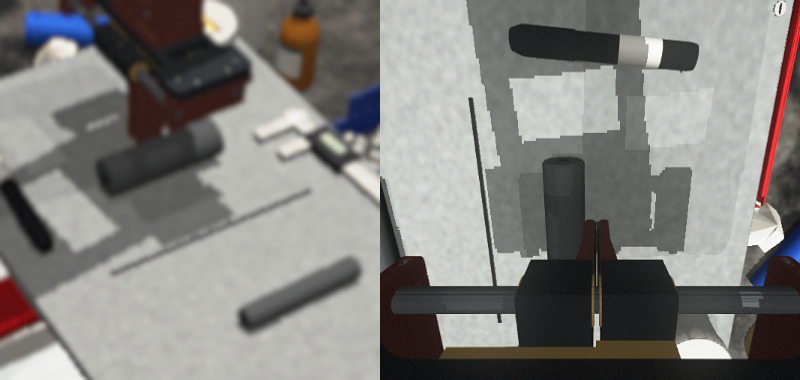

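jog_arm(
  steps=[
    [[0, -0.002, 0, 0, 0, 0, 1], [0, -0.0022, 0, 0, 0, 0, 1], [0, -0.0022, 0, 0, 0, 0, 1], [0, -0.0022, 0, 0, 0, 0, 1], [0, -0.0022, 0, 0, 0, 0, 1], [0, -0.0022, 0, 0, 0, 0, 1], [0, -0.0022, 0, 0, 0, 0, 1], [0, -0.0022, 0, 0, 0, 0, 1], [0, -0.0022, 0, 0, 0, 0, 1], [0, -0.0022, 0, 0, 0, 0, 1], [0, -0.0022, 0, 0, 0, 0, 1], [0, -0.0022, 0, 0, 0, 0, 1], [0, -0.0022, 0, 0, 0, 0, 1], [0, -0.0022, 0, 0, 0, 0, 1], [0, -0.0022, 0, 0, 0, 0, 1], [0, -0.0022, 0, 0, 0, 0, 1], [0, -0.0022, 0, 0, 0, 0, 1], [0, -0.0022, 0, 0, 0, 0, 1], [0, -0.0022, 0, 0, 0, 0, 1], [0, -0.0022, 0, 0, 0, 0, 1]],
  ],
)

```text
t: 7.08
ee_pos: [595.8, 27.0, 311.2]
orientation: [0.002, -3.142, 0.0]
ft_force: [-0.2, -0.5, 1.5]
width: 0.6
```

```bash
python3 -c "
from h import *
look(3)"
```

```text
7.0833 [595.8  27.  311.2] [-0.2 -0.5  1.5]
side 0.85 [594.9   3.7 126. ] [np.float64(111.0), np.float64(44.0)] yaw -1.2
top 0.58 [568.2  -2.  126. ] [np.float64(28.0), np.float64(10.0)] yaw -89.0
top 0.48 [ 471.1 -221.   126. ] [np.float64(41.0), np.float64(40.0)] yaw -71.2
```

View pics/c3.png

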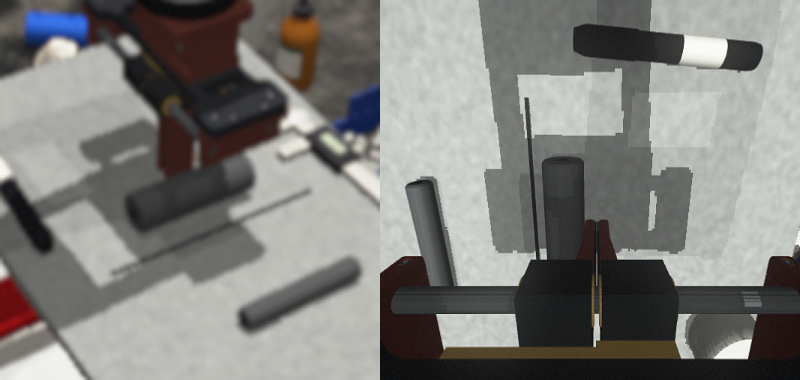

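jog_arm(
  steps=[
    [[0, -0.0015, 0, 0, 0, 0, 1], [0, -0.002, 0, 0, 0, 0, 1], [0, -0.002, 0, 0, 0, 0, 1], [0, -0.002, 0, 0, 0, 0, 1], [0, -0.002, 0, 0, 0, 0, 1], [0, -0.002, 0, 0, 0, 0, 1], [0, -0.002, 0, 0, 0, 0, 1], [0, -0.002, 0, 0, 0, 0, 1], [0, -0.002, 0, 0, 0, 0, 1], [0, -0.002, 0, 0, 0, 0, 1], [0, -0.0015, 0, 0, 0, 0, 1], [0, -0.0015, 0, 0, 0, 0, 1], [0, -0.001, 0, 0, 0, 0, 1], [0, -0.001, 0, 0, 0, 0, 1], [0, -0.0005, 0, 0, 0, 0, 1], [0, 0, 0, 0, 0, 0, 1], [0, 0, 0, 0, 0, 0, 1], [0, 0, 0, 0, 0, 0, 1]],
  ],
)

```text
t: 8.83
ee_pos: [595.8, 2.3, 311.2]
orientation: [0.002, -3.142, 0.0]
ft_force: [-0.3, -0.4, -0.8]
width: 0.7
```

```bash
python3 -c "
from h import *
look(4)"
```

```text
8.8333 [595.8   2.3 311.2] [-0.3 -0.4 -0.8]
side 0.73 [593.9 -21.9 126. ] [np.float64(116.0), np.float64(46.0)] yaw 1.1
top 0.45 [566.1 -25.9 126. ] [np.float64(30.0), np.float64(10.0)] yaw -89.0
```

View pics/c4.png

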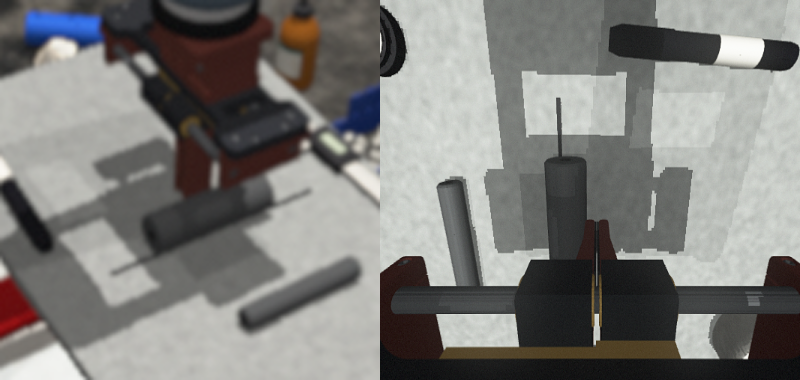

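jog_arm(
  steps=[
    [[0, -0.0005, 0, 0, 0, 0, 1], [0, -0.001, 0, 0, 0, 0, 1], [0, -0.001, 0, 0, 0, 0, 1], [0, -0.001, 0, 0, 0, 0, 1], [0, -0.001, 0, 0, 0, 0, 1], [0, -0.0005, 0, 0, 0, 0, 1], [0, 0, 0, 0, 0, 0, 1], [0, 0, 0, 0, 0, 0, 1], [0, 0, 0, 0, 0, 0, 1], [0, 0.003, 0, 0, 0, 0, 1], [0, 0.01, 0, 0, 0, 0, 1], [0, 0.015, 0, 0, 0, 0, 1], [0, 0.01, -0.02, 0, 0, 0, 1], [0, 0.01, -0.03, 0, 0, 0, 1], [0, 0.03, -0.03, 0, 0, 0, 1], [0, 0.035, -0.02, 0, 0, 0, 1], [0, 0.035, -0.02, 0, 0, 0, 1], [0, 0.035, -0.02, 0, 0, 0, 1], [0, 0.035, -0.02, 0, 0, 0, 1], [0, 0.035, -0.02, 0, 0, 0, 1]],
  ],
)

```text
t: 10.75
ee_pos: [594.8, 252.2, 491.8]
orientation: [-0.002, 3.141, 0.0]
ft_force: [0.3, -0.1, -0.7]
width: 0.5
```

jog_arm(
  steps=[
    [[0.03, 0.02, -0.01, 0, 0, 0, 1], [0.03, 0.02, -0.01, 0, 0, 0, 1], [0.03, 0.02, -0.01, 0, 0, 0, 1], [0, 0, 0, 0, 0, 0, 1], [0, 0, 0, 0, 0, 0, 1]],
  ],
)

```text
t: 11.17
ee_pos: [503.9, 311.3, 521.6]
orientation: [-0.007, 3.14, 0.001]
ft_force: [0.3, -0.5, -0.0]
width: 0.8
```

```bash
python3 - <<'E'
from h import *
look(5)
t=cv2.imread('pics/top5.png')
cv2.imwrite('pics/ct5.png',cv2.resize(t[120:260,200:430],None,fx=3.4,fy=3.4,interpolation=cv2.INTER_CUBIC))
for n in ('top','side'):
  for th,z in (('thin_pin',119),('caliper',116),('marker',118),('tin',130),('capsule_a',118)):
    for d in ctrl.look_for(th,n)[:2]:
      b=d['bbox']; print(n,th,round(d['p'],2),back(n,[(b[0]+b[2])/2,(b[1]+b[3])/2],z)[0].round(0))
E
```

```text
11.1667 [503.9 311.3 521.6] [ 0.3 -0.5 -0. ]
side 0.91 [594.  -27.4 126. ] [np.float64(112.0), np.float64(44.0)] yaw -0.6
side 0.42 [ 469.5 -229.8  126. ] [np.float64(40.0), np.float64(38.0)] yaw 18.8
top 0.56 [594.1 -28.3 126. ] [np.float64(101.0), np.float64(30.0)] yaw 0.3
top 0.27 [593.9 -27.1 126. ] [np.float64(479.0), np.float64(296.0)] yaw -89.8
top thin_pin 0.83 [ 607. -117.  119.]
top caliper 0.66 [704. -55. 116.]
top marker 0.57 [477.  78. 118.]
top tin 0.7 [701. 159. 130.]
top capsule_a 0.77 [ 473. -225.  118.]
top capsule_a 0.7 [ 473. -159.  118.]
side thin_pin 0.78 [ 612. -118.  119.]
side thin_pin 0.63 [714. -59. 119.]
side caliper 0.61 [720. -58. 116.]
side marker 0.7 [481.  70. 118.]
side tin 0.65 [687. 153. 130.]
side capsule_a 0.95 [ 476. -227.  118.]
side capsule_a 0.74 [ 473. -159.  118.]
```

View pics/ct5.png

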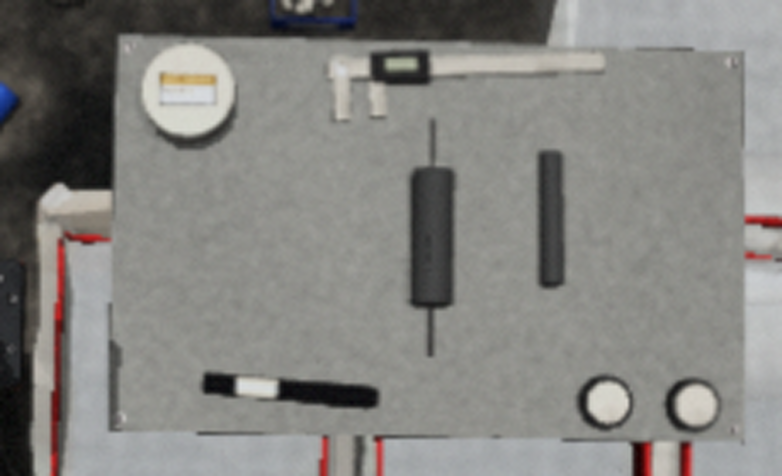

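View pics/c5.png

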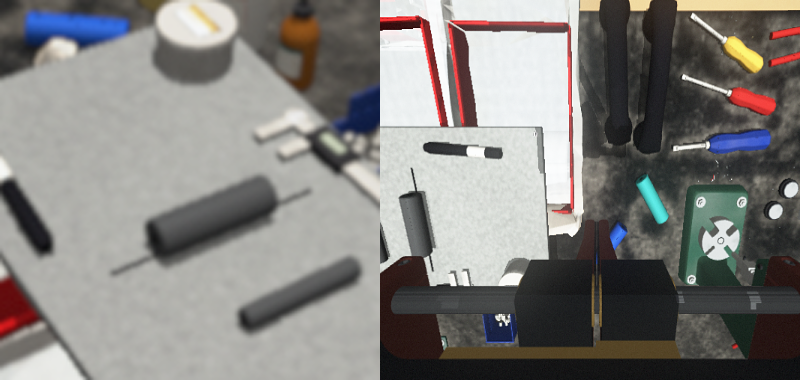

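```bash
python3 -c "
from h import *
look(6); ctrl.close_job()"
```

```text
11.9167 [505.6 309.6 520.6] [ 0.   0.6 -0.2]
side 0.68 [594.6 -25.4 126. ] [np.float64(113.0), np.float64(43.0)] yaw 1.0
top 0.7 [595.4 -28.3 126. ] [np.float64(99.0), np.float64(30.0)] yaw 0.3
the job is handed in; nothing more can be done
```

I rolled the thick pin about 89 mm sideways onto the marked line with the closed fingertips, their edge 19 mm above the table. I then drew the arm clear and handed the job in at about 12 s.

**Position:** The top camera puts the pin's axis at y = −28.3 mm, with the line at about −29 mm. Its centre is at x ≈ 595 mm, the same as the line's middle. The angle to the line is about 0.3°.

**Disagreement:** The side camera read y = −27.4 mm and then −25.4 mm for the pin, with the angle between −0.6° and 1.0°. That camera read the pin 1 to 2 mm too far towards +y from the start. Even its worst reading leaves the pin within about 4 mm of the line, inside the 8 mm allowed.

**Rolling:** I did not measure the turning directly. The wrist force stayed at about 2 N or less throughout. The distance rolled is about 5.5 rad of turn, if the pin rolled without slipping.

**Other things:** In the top picture the thin pin, caliper, marker, tin and capsules look unmoved. Their positions scattered by up to about 9 mm between looks. The arm passed close to none of them.

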